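# Press an insert home with bench locking pliers and release them

## Robot

A 6-joint arm with a two-finger parallel gripper is mounted at the origin on the work surface. World frame = base frame: x ahead of the robot, y to its left, z up, the work surface at z = 0. Lengths are in m, angles in degrees, forces in N, time in s.
With the tool pointing down it reaches from about 0.4 to 0.825 m from the base axis. Payload 7 kg.
Tool frame: the origin (TCP) lies between the finger pads; the fingertips stand 22 mm ahead of it and the grasp point (between the pads) lies 3 mm ahead of it; z points along the fingers, y is the line along which they close (so a half turn about z gives the same grasp; the last joint's range is limited). The gripper opens to 88 mm and grips with 3 to 60 N. Pads are 19 mm wide; open, the fingers measure 130 mm over their backs; the gripper's body (78 mm by 193 mm) begins 47 mm behind the grasp point.
Start: joints at [-47.378, 20.546, 0.682, 0, -70.136, -16.507], TCP at [0.297, -0.606, 0.249] pointing down, gripper open.
Joint ranges: [-176.03, 176.03], [-82.01, 121.73], [-58.28, 71.71], [-173.87, 95.51], [-174.79, -0.11], [-173.66, 173.66]. Speed limits (degrees/s): [136.94, 136.94, 172.46, 180, 180, 180].

## Interface

Orientations are given as [roll, pitch, yaw] about the fixed x, y, z axes, in that order (R = Rz(yaw) Ry(pitch) Rx(roll)).
In Python, from plant import ctrl gives the robot as it stands.
- The arm moves only by the tool apply_moves, never from a script. Its argument "targets" is a list of rows, each an object with "travel": the shift along the tool's x, y, z in mm, a list of three; "roll": the turn about the tool's z in degrees; "jaw": the finger opening in mm, from 0 to 87.6. In form: [{"travel": [tx, ty, tz], "roll": roll, "jaw": jaw}, ...]. A call has 1 to 10 rows; each row shifts and turns the commanded pose from where the row before left it, along the tool's axes as they then stand; what a row does not reach is not made up. A row lasts 1/10 s, in which the tool goes at most 50 mm and 8.59 degrees, less where a joint would pass 70% of its speed; a pose out of reach is approached as far as the arm can. A call with a gripper value outside its range is refused whole. The fingers move at their own pace and stop on an object; the grip force is fixed at half the most. Time passes only in rows, so rows that do not move let the fingers close. It gives the time, the measured TCP pose, the force, the opening and the grip force at its end, in the units of the state.
- ctrl.get_obs(): the state, without advancing time (a new reading comes with each control period).
- ctrl.snapshot(name): name is "side" or "top"; returns the picture (480x640x3 uint8, red, green, blue); there is no depth.
- ctrl.calibration(name): a dict with "K" (3x3 intrinsics, pixels), "dist_coeffs" ([k1, k2, p1, p2, k3] as OpenCV has them; the pictures are not rectified), "extrinsics" (4x4, takes a point from camera to world coordinates). Camera axes: x right, y down, z forward; pixel columns grow to the right and rows downward; lengths in m; the calibration is good to about 2 mm. A picture is of the moment at which its call begins. calibration takes no time and is no camera call.
- ctrl.close_job(): hands the job in; it is judged then, once.
The state is a dict: "clock": time; "joint_pos": joint angles; "qvel": joint speeds; "tau": joint torques, N m; "tool_pos": TCP position; "orientation": TCP orientation; "force": force on the tool from outside, world axes, zero at the start; "moment": the same for the moment, N m; "opening": finger opening in m; "gripper_force": force on a finger pad.
Only numpy, scipy, OpenCV 4.12 (cv2) and the standard library are available. Lean on these libraries where they do the work, as an engineer would, in place of code of your own. Each camera call takes 0.05 s, during which the arm holds its last target. There are 200 camera calls.

## Task

Push the plywood bracket along its bed until it is pressed firmly (about 10 N), not rammed, against the red stop, then squeeze the pliers' upper handle down over centre, fully home on its end stop, so that it stays locked by itself and presses the brass insert flush. Let go of the handle, then flick the red release lever so that the pliers spring fully open, leaving the bracket against the stop and the other things undisturbed; use no more than about 25 N anywhere.

Things in the scene. Friction and masses are not known exactly. Their poses are not given: they have to be found in the camera images.
- clamp: Locking pliers bolted to a grey base plate fixed to the bench. Origin: on the bench, under the red stop's face; z up, y along the base from the bracket's bed (-y) to the handles (+y), x across. In mm: plate x -60..60, y -185..305, top (the bed) z 20; rails 7 high leave a channel x +-28.5, y -180..-20; jaw over the bed to y -60, up to z 130; frame y 36..136, up to z 112.
- stop: Red stop block 50 x 12 x 24 mm fixed on the bed; the bracket's +y end must rest on its face. Origin: middle of this face's lower edge (clamp frame y 0, z 20 mm). Rigid; under 30 N.
- bracket: Loose plywood strip 52 x 120 x 18 mm (x, y, z) on the bed between the rails, 30 to 75 mm short of the stop. Origin: centre of its underside; axes near the clamp's. Home at clamp frame y -60 mm. Push its free -y end with shut fingers 5 to 12 mm above the bed: slides at 1 to 2 N, rigid at the stop; press there with 7 to 25 N for half a second.
- insert (a joint): Brass insert 14 mm wide in the bracket, 38 mm to the +y side of its centre. 0 = top 6 mm proud of the wood, 0.006 = flush (m). Starts 4 to 6 mm proud, moves only under the jaw pad (about 14 N), stays where pressed.
- squeeze_handle (a joint): Upper handle, 24 wide, 14 thick, 110 mm long from its hinge. 0 = raised, jaws open (spring returns it), about 0.5 rad = over centre, 0.60 = level, fully locked, on a rigid end stop. Pressed down at handle_top it takes 10 to 18 N up to 0.4 rad, then gives way to under 7 N until it is firm on its stop; let go there, it stays. Locks only on a part. Under 30 N; push with shut fingers, do not pinch.
- handle_hinge (a point): Hinge of the upper handle, fixed on the clamp at y 119, z 100 mm of its frame. The handle's outer end is 110 mm from it: y 210, z 168 raised; y 229 and its top at z 107 when locked.
- handle_top (a point): Top of the upper handle's black grip, 90 mm from the hinge: press here. As the handle goes down the point moves in an arc: clamp frame y 189, z 157 mm raised; y 209, z 107 mm locked.
- release_lever (a joint): Red release lever at the tail of the lower handle. 0 = at rest (spring returns it), grows as its paddle is pressed, rigid end stop at 0.40 rad (18 mm down). At about 0.07 rad its nose meets the locked handle, at 0.2 to 0.37 rad it kicks it back over centre, with 2 to 8 N on the paddle; the upper handle then springs up. Under 30 N.
- paddle_top (a point): Centre of the top of the release lever's red paddle, 26 x 30 mm, at clamp frame y 285, z 86 mm, beyond the handle's end; press down here.
- parts_bin: White open bin 90 x 120 x 60 mm, bystander; origin: centre of its underside.
- spray_can: Blue can, 56 mm wide, 120 mm high, bystander; origin: centre of its underside.
- blank: Plywood blank 100 x 120 x 18 mm, bystander; origin: centre of its underside.
There are look-alikes about, which are no part of the job. There is more than one size of the bracket; the job needs the largest.

How it is judged:
By the outcome, as a careful person would: the job done as asked, in the order asked, and still so for the second after the job is handed in, with the robot touching nothing.
It also fails if it takes over 72 s, if anything falls off the work surface, if the arm or the gripper's body presses on something with over 40 N, if the wrist force passes 120 N, or if a joint passes its speed limit or range.

## Working session

There is one attempt and no reset: what is moved stays moved. The work goes in short steps, Python scripts to look and compute and a tool call to move; the robot and the scene stay as the last step left them, time stands still between calls to the robot, and variables do not carry over. Pictures are saved under pics/ and viewed, at most 10 in all, crops included, and the job is handed in when it is done.

Besides the shell and the picture viewer there is one more tool, called after ">>>" as name([rows], argument=value, ...), one row to a line, values as JSON. apply_moves: Moves the arm, as the interface text tells. Its arguments: {"type":"object","properties":{"targets":{"type":"array","items":{"type":"object","properties":{"travel":{"type":"array","items":{"type":"number"}},"roll":{"type":"number"},"jaw":{"type":"number"}}}}},"required":["targets"]}

```bash
mkdir -p pics; ls; python3 - <<'E'
from plant import ctrl
import cv2,numpy as np
print(ctrl.get_obs())
for n in ("side","top"):
    im=ctrl.snapshot(n); cv2.imwrite(f"pics/{n}0.png",im[:,:,::-1]); c=ctrl.calibration(n); print(n,c)
E
```

```text
pics
{'clock': 0.0, 'joint_pos': array([-4.73790051e+01,  2.05910483e+01,  6.34126568e-01, -2.30789113e-02,
       -7.01370714e+01, -1.65056382e+01]), 'qvel': array([-0.04736312, -0.03539339,  0.03073289,  0.02119059, -0.01500914,
       -0.04868636]), 'tau': array([-2.06936024e-04, -5.82725823e+01,  2.93055815e+01,  6.99714750e+00,
        6.93383030e-03, -1.37544289e-04]), 'tool_pos': array([ 0.2968939 , -0.60568089,  0.24762041]), 'orientation': array([ 1.79903715e+02, -5.90571470e-03, -1.53892498e+02]), 'force': array([ 0.02081861,  0.16800708, -0.01001733]), 'moment': array([-0.00082481,  0.02022035,  0.03769521]), 'gripper_force': 0.0, 'opening': 0.08732339365958838}
side {'K': array([[586.07100933,   0.        , 310.10524286],
       [  0.        , 586.07100933, 239.84772437],
       [  0.        ,   0.        ,   1.        ]]), 'dist_coeffs': array([-0.19030221,  0.        ,  0.        ,  0.        ,  0.        ]), 'extrinsics': array([[-0.99368814, -0.08207121,  0.07647346,  0.45903715],
       [-0.11121989,  0.63188803, -0.76703823,  0.95747581],
       [ 0.01462909, -0.77070217, -0.6370276 ,  0.93154354],
       [ 0.        ,  0.        ,  0.        ,  1.        ]])}
top {'K': array([[488.19426193,   0.        , 315.01665368],
       [  0.        , 488.19426193, 232.81079395],
       [  0.        ,   0.        ,   1.        ]]), 'dist_coeffs': array([-0.05079293,  0.        ,  0.        ,  0.        ,  0.        ]), 'extrinsics': array([[-0.01219144, -0.98244212,  0.18616885,  0.39599608],
       [-0.9999166 ,  0.01277159,  0.00191723, -0.0507102 ],
       [-0.00426124, -0.18612995, -0.9825159 ,  0.99260022],
       [ 0.        ,  0.        ,  0.        ,  1.        ]])}
```

View pics/side0.png

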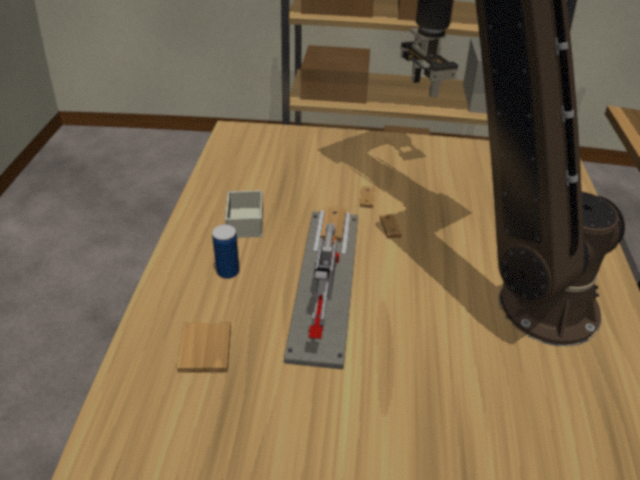

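View pics/top0.png

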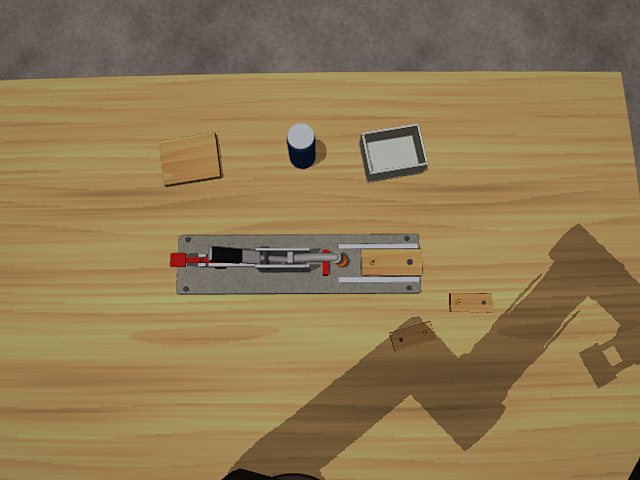

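The top view shows the plate at cols 177–421, rows 234–295, with clamp +y pointing to image left. The bracket is in the bed (cols 361–422), the paddle at about (178,260), and the grip at about (226,255). The small look-alikes lie at (470,302) and (412,335).

```bash
cat > h.py <<'E'
import cv2,numpy as np
from plant import ctrl
def ray(n,uv):
    c=ctrl.calibration(n); p=cv2.undistortPoints(np.array([[uv]],float),c["K"],c["dist_coeffs"])[0,0]
    E=c["extrinsics"]; return E[:3,3],E[:3,:3]@np.array([p[0],p[1],1])
def onz(n,uv,z):
    o,d=ray(n,uv); return o+d*(z-o[2])/d[2]
def proj(n,P):
    c=ctrl.calibration(n); M=np.linalg.inv(c["extrinsics"])
    return cv2.projectPoints(np.array(P,float).reshape(-1,1,3),cv2.Rodrigues(M[:3,:3])[0],M[:3,3],c["K"],c["dist_coeffs"])[0][:,0]
E
python3 - <<'E'
from h import *
im=cv2.imread("pics/top0.png"); hsv=cv2.cvtColor(im,cv2.COLOR_BGR2HSV)
m=((hsv[...,1]<60)).astype(np.uint8)*255; m[:225]=0;m[305:]=0;m[:,:150]=0;m[:,440:]=0
m=cv2.morphologyEx(m,cv2.MORPH_CLOSE,np.ones((15,15)))
c=max(cv2.findContours(m,0,2)[0],key=cv2.contourArea)
# world plane points of contour at z=.02 
P=np.array([onz("top",p[0],.02)[:2] for p in c]); r=cv2.minAreaRect((P*1000).astype(np.float32)); print("plate",r,cv2.boxPoints(r))
red=((hsv[...,1]>150)&((hsv[...,0]<6)|(hsv[...,0]>174))&(hsv[...,2]>90)).astype(np.uint8)
n,l,s,ce=cv2.connectedComponentsWithStats(red)
for i in range(1,n):
    if s[i,4]>15: print("red",s[i],ce[i],onz("top",ce[i],.086),onz("top",ce[i],.044))
cv2.imwrite("pics/crop0.png",cv2.resize(im[225:305,165:435],None,fx=2.9,fy=2.9,interpolation=cv2.INTER_CUBIC))
E
```

```text
plate ((517.93896484375, -13.782455444335938), (487.27105712890625, 119.07599639892578), 89.5674057006836) [[ 456.56317 -256.96152]
 [ 575.6358  -257.86057]
 [ 579.31476  229.3966 ]
 [ 460.24213  230.29565]]
red [322 249   7   4  19] [325.26315789 250.84210526] [ 0.5330868  -0.06775202  0.086     ] [ 0.53943779 -0.06854151  0.044     ]
red [170 253  16  14 206] [177.34466019 259.48058252] [0.52009522 0.2106063  0.086     ] [0.52584435 0.22271229 0.044     ]
red [186 257  15   6  86] [192.84883721 259.5       ] [0.51972761 0.18121458 0.086     ] [0.52545971 0.19195894 0.044     ]
red [204 257  14   6  35] [207.62857143 260.37142857] [0.51775945 0.1532268  0.086     ] [0.52340037 0.16267458 0.044     ]
red [323 261   6  14  79] [325.51898734 267.58227848] [ 0.50151852 -0.06772461  0.086     ] [ 0.50640705 -0.06851283  0.044     ]
```

View pics/crop0.png

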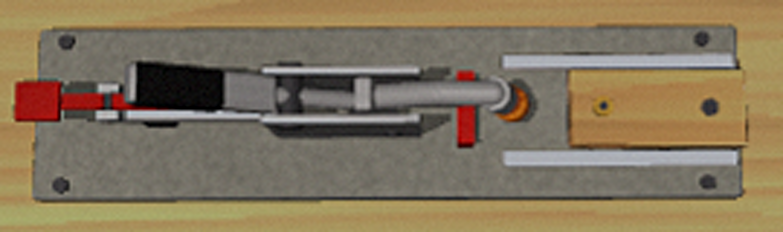

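```bash
python3 - <<'E'
from h import *
for p in [(361.2,262),(422.6,262)]: print(onz("top",p,.038))
E
```

```text
[ 0.51722263 -0.13903119  0.038     ]
[ 0.51556191 -0.26018614  0.038     ]
```

>>> apply_moves([
  {"travel":[0,0,0],"roll":-8,"jaw":0},
  {"travel":[0,0,0],"roll":-8,"jaw":0},
  {"travel":[0,0,0],"roll":-8,"jaw":0},
  {"travel":[0,0,0],"roll":-8,"jaw":0},
  {"travel":[0,0,0],"roll":-8,"jaw":0},
  {"travel":[0,0,0],"roll":-8,"jaw":0},
  {"travel":[0,0,0],"roll":-8,"jaw":0},
  {"travel":[0,0,0],"roll":-7.5,"jaw":0},
])

```text
clock: 0.9
tool_pos: [0.297, -0.6058, 0.248]
orientation: [180.0, 0.1, -90.1]
force: [-0.2, 0.1, 0.2]
opening: 0.0292
gripper_force: 0.0
```

>>> apply_moves([
  {"travel":[-31,-22,0],"roll":0,"jaw":0},
  {"travel":[-35,-25,0],"roll":0,"jaw":0},
  {"travel":[-35,-25,0],"roll":0,"jaw":0},
  {"travel":[-35,-25,0],"roll":0,"jaw":0},
  {"travel":[-35,-25,0],"roll":0,"jaw":0},
  {"travel":[-35,-25,0],"roll":0,"jaw":0},
  {"travel":[-35,-25,0],"roll":0,"jaw":0},
  {"travel":[-35,-25,0],"roll":0,"jaw":0},
  {"travel":[-35,-22,0],"roll":0,"jaw":0},
  {"travel":[0,0,0],"roll":-0.3,"jaw":0},
])

```text
clock: 1.9
tool_pos: [0.5204, -0.293, 0.2482]
orientation: [-180.0, 0.0, -89.9]
force: [0.0, -0.4, -0.7]
opening: 0.0008
gripper_force: 0.0
```

>>> apply_moves([
  {"travel":[0,0,40],"roll":0,"jaw":0},
  {"travel":[0,0,45],"roll":0,"jaw":0},
  {"travel":[0,0,45],"roll":0,"jaw":0},
  {"travel":[0,0,40],"roll":0,"jaw":0},
  {"travel":[0,0,20],"roll":0,"jaw":0},
  {"travel":[0,0,0],"roll":0,"jaw":0},
  {"travel":[0,0,0],"roll":0,"jaw":0},
])

```text
clock: 2.6
tool_pos: [0.5182, -0.2969, 0.0588]
orientation: [180.0, -0.0, -90.1]
force: [-0.5, 0.7, 0.5]
opening: 0.0007
gripper_force: 0.0
```

>>> apply_moves([
  {"travel":[0,2,10],"roll":0.5,"jaw":0},
  {"travel":[-8,0,0],"roll":0,"jaw":0},
  {"travel":[-8,0,0],"roll":0,"jaw":0},
  {"travel":[-8,0,0],"roll":0,"jaw":0},
  {"travel":[-6,0,0],"roll":0,"jaw":0},
  {"travel":[0,0,0],"roll":0,"jaw":0},
])

```text
clock: 3.2
tool_pos: [0.5168, -0.2656, 0.0491]
orientation: [-180.0, -0.0, -90.5]
force: [0.2, 0.7, -0.4]
opening: 0.0005
gripper_force: 0.0
```

>>> apply_moves([
  {"travel":[-6,0,0],"roll":0,"jaw":0},
  {"travel":[-6,0,0],"roll":0,"jaw":0},
  {"travel":[-6,0,0],"roll":0,"jaw":0},
  {"travel":[-6,0,0],"roll":0,"jaw":0},
  {"travel":[-6,0,0],"roll":0,"jaw":0},
  {"travel":[-6,0,0],"roll":0,"jaw":0},
  {"travel":[-6,0,0],"roll":0,"jaw":0},
  {"travel":[0,0,0],"roll":0,"jaw":0},
])

```text
clock: 4.0
tool_pos: [0.5167, -0.2236, 0.0483]
orientation: [180.0, 0.0, -90.6]
force: [-0.6, -0.2, 0.6]
opening: 0.0006
gripper_force: 0.0
```

```bash
python3 - <<'E'
from h import *
im=ctrl.snapshot("top")[:,:,::-1]; s=ctrl.snapshot("side")[:,:,::-1]
a=cv2.resize(im[215:315,290:450],None,fx=3.75,fy=3.75,interpolation=2); b=cv2.resize(s[160:260,280:440],None,fx=3.75,fy=3.75,interpolation=2)
cv2.imwrite("pics/c1.png",cv2.resize(np.vstack([a,b]),None,fx=.8,fy=.8))
for _ in range(3): print(ctrl.get_obs()["force"])
E
```

```text
[ 0.20695158 -0.00664134 -0.77072799]
[ 0.20695158 -0.00664134 -0.77072799]
[ 0.20695158 -0.00664134 -0.77072799]
```

View pics/c1.png

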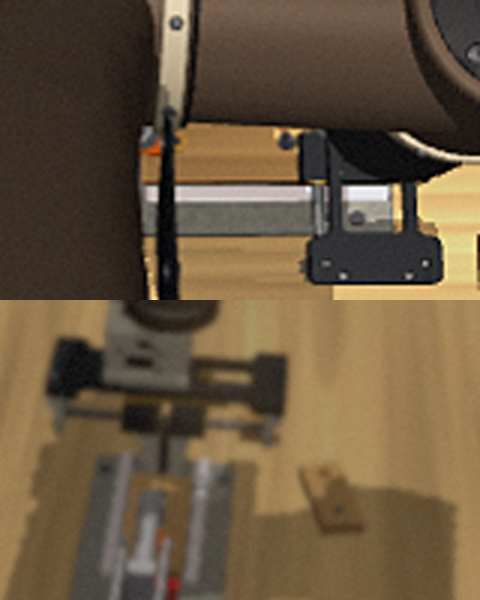

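The picture shows the bracket being pushed: its hole went from col 410 to about 386 (≈47 mm), and the fingers are between the rails. About 18 mm remain.

>>> apply_moves([
  {"travel":[-3,0,0],"roll":0,"jaw":0},
  {"travel":[-3,0,0],"roll":0,"jaw":0},
  {"travel":[-3,0,0],"roll":0,"jaw":0},
  {"travel":[-3,0,0],"roll":0,"jaw":0},
  {"travel":[-1,0,0],"roll":0,"jaw":0},
  {"travel":[0,0,0],"roll":0,"jaw":0},
])

```text
clock: 4.7
tool_pos: [0.5171, -0.2113, 0.0486]
orientation: [-180.0, 0.0, -90.6]
force: [-0.9, 0.2, -0.3]
opening: 0.0007
gripper_force: 0.0
```

>>> apply_moves([
  {"travel":[-1,0,0],"roll":0,"jaw":0},
  {"travel":[-1,0,0],"roll":0,"jaw":0},
  {"travel":[0,0,0],"roll":0,"jaw":0},
])

```text
clock: 5.0
tool_pos: [0.5171, -0.2095, 0.0486]
orientation: [-180.0, 0.0, -90.6]
force: [-0.3, -0.2, -0.0]
opening: 0.0005
gripper_force: 0.0
```

>>> apply_moves([
  {"travel":[-1,0,0],"roll":0,"jaw":0},
  {"travel":[-1,0,0],"roll":0,"jaw":0},
])

```text
clock: 5.2
tool_pos: [0.5171, -0.2076, 0.0486]
orientation: [-180.0, -0.0, -90.6]
force: [-0.6, -0.9, 0.0]
opening: 0.0004
gripper_force: 0.6
```

>>> apply_moves([
  {"travel":[-1,0,0],"roll":0,"jaw":0},
  {"travel":[0,0,0],"roll":0,"jaw":0},
])

```text
clock: 5.4
tool_pos: [0.5172, -0.2064, 0.0486]
orientation: [-180.0, 0.0, -90.6]
force: [-0.1, -0.6, 0.6]
opening: 0.0004
gripper_force: 0.2
```

>>> apply_moves([
  {"travel":[-1,0,0],"roll":0,"jaw":0},
  {"travel":[0,0,0],"roll":0,"jaw":0},
])

```text
clock: 5.6
tool_pos: [0.5173, -0.2059, 0.0487]
orientation: [-180.0, -0.0, -90.6]
force: [0.6, -4.1, 0.0]
opening: 0.0006
gripper_force: 2.3
```

>>> apply_moves([
  {"travel":[-0.5,0,0],"roll":0,"jaw":0},
  {"travel":[0,0,0],"roll":0,"jaw":0},
])

```text
clock: 5.8
tool_pos: [0.5174, -0.2058, 0.0488]
orientation: [-180.0, -0.1, -90.6]
force: [0.1, -7.8, -1.2]
opening: 0.0003
gripper_force: 3.8
```

>>> apply_moves([
  {"travel":[-0.4,0,0],"roll":0,"jaw":0},
  {"travel":[0,0,0],"roll":0,"jaw":0},
  {"travel":[0,0,0],"roll":0,"jaw":0},
  {"travel":[0,0,0],"roll":0,"jaw":0},
  {"travel":[0,0,0],"roll":0,"jaw":0},
  {"travel":[0,0,0],"roll":0,"jaw":0},
  {"travel":[0,0,0],"roll":0,"jaw":0},
  {"travel":[0,0,0],"roll":0,"jaw":0},
])

```text
clock: 6.6
tool_pos: [0.5173, -0.2058, 0.0488]
orientation: [-180.0, -0.1, -90.6]
force: [0.3, -10.8, -1.1]
opening: 0.0004
gripper_force: 4.9
```

Pressed at 10.8 N against the stop for about 0.8 s. Now back off, lift, and go over the handle.

>>> apply_moves([
  {"travel":[3,0,0],"roll":0,"jaw":0},
  {"travel":[10,0,0],"roll":0,"jaw":0},
  {"travel":[12,0,0],"roll":0,"jaw":0},
  {"travel":[0,0,-25],"roll":0,"jaw":0},
  {"travel":[0,0,-45],"roll":0,"jaw":0},
  {"travel":[0,0,-45],"roll":0,"jaw":0},
  {"travel":[0,0,-45],"roll":0,"jaw":0},
  {"travel":[0,0,-20],"roll":0,"jaw":0},
  {"travel":[0,0,0],"roll":0,"jaw":0},
])

```text
clock: 7.5
tool_pos: [0.5185, -0.2307, 0.2326]
orientation: [-179.6, -0.1, -90.6]
force: [0.3, 0.1, -0.5]
opening: 0.0002
gripper_force: 0.0
```

>>> apply_moves([
  {"travel":[-30,0,0],"roll":0,"jaw":0},
  {"travel":[-40,0,0],"roll":0,"jaw":0},
  {"travel":[-45,0,0],"roll":0,"jaw":0},
  {"travel":[-45,0,0],"roll":0,"jaw":0},
  {"travel":[-45,0,0],"roll":0,"jaw":0},
  {"travel":[-45,0,0],"roll":0,"jaw":0},
  {"travel":[-45,0,0],"roll":0,"jaw":0},
  {"travel":[-30,0,0],"roll":0,"jaw":0},
  {"travel":[-14,0,0],"roll":0,"jaw":0},
  {"travel":[0,0,0],"roll":0,"jaw":0},
])

```text
clock: 8.5
tool_pos: [0.5202, 0.1103, 0.2277]
orientation: [179.9, -0.0, -90.5]
force: [0.1, -1.0, -0.3]
opening: 0.0002
gripper_force: 0.0
```

```bash
python3 - <<'E'
from h import *
im=ctrl.snapshot("top")[:,:,::-1]; s=ctrl.snapshot("side")[:,:,::-1]
a=cv2.resize(im[215:315,160:440],None,fx=2.5,fy=2.5,interpolation=2); b=cv2.resize(s[190:310,220:500],None,fx=2.5,fy=2.5,interpolation=2)
cv2.imwrite("pics/c2.png",np.vstack([a,b]))
E
```

```text
(no output)
```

View pics/c2.png

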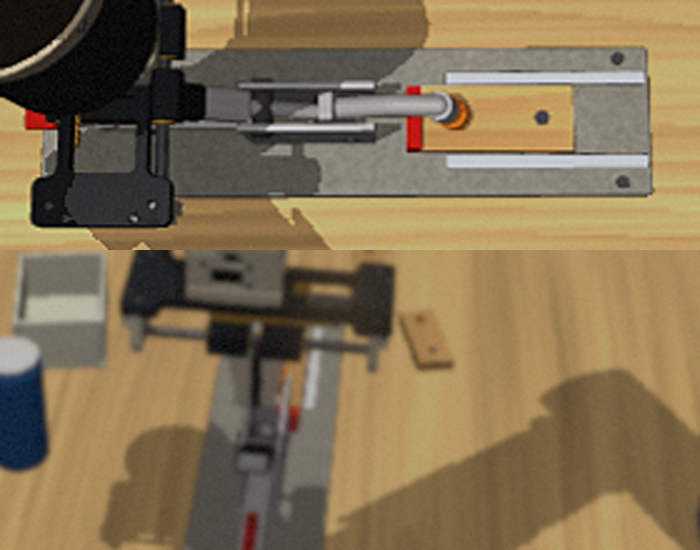

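The bracket sits flush on the red stop (crop ≈(422,118)) and the shut fingers are over the black grip.

>>> apply_moves([
  {"travel":[0,0,15],"roll":0,"jaw":0},
  {"travel":[0,0,15],"roll":0,"jaw":0},
  {"travel":[0,0,6],"roll":0,"jaw":0},
  {"travel":[0,0,3],"roll":0,"jaw":0},
  {"travel":[0,0,3],"roll":0,"jaw":0},
  {"travel":[-0.5,0,3],"roll":0,"jaw":0},
  {"travel":[-0.5,0,3],"roll":0,"jaw":0},
  {"travel":[0,0,0],"roll":0,"jaw":0},
])

```text
clock: 9.4
tool_pos: [0.5207, 0.1105, 0.1808]
orientation: [-180.0, 0.0, -90.6]
force: [0.5, -0.4, 2.4]
opening: 0.0008
gripper_force: 0.9
```

>>> apply_moves([
  {"travel":[-1.8,1,3],"roll":0,"jaw":0},
  {"travel":[-1.8,0.5,3],"roll":0,"jaw":0},
  {"travel":[-1.8,0,3],"roll":0,"jaw":0},
  {"travel":[-1.8,0,3],"roll":0,"jaw":0},
  {"travel":[0,0,0],"roll":0,"jaw":0},
])

```text
clock: 9.9
tool_pos: [0.5196, 0.1178, 0.1694]
orientation: [-179.9, -0.0, -90.5]
force: [0.0, -1.5, 9.3]
opening: 0.0
gripper_force: 4.6
```

>>> apply_moves([
  {"travel":[-1.7,0,3],"roll":0,"jaw":0},
  {"travel":[-1.7,0,3],"roll":0,"jaw":0},
  {"travel":[-1.6,0,3],"roll":0,"jaw":0},
  {"travel":[-1.6,0,3],"roll":0,"jaw":0},
  {"travel":[0,0,0],"roll":0,"jaw":0},
])

```text
clock: 10.4
tool_pos: [0.5196, 0.124, 0.1574]
orientation: [-179.9, -0.0, -90.5]
force: [1.6, -2.6, 8.9]
opening: 0.0003
gripper_force: 4.7
```

>>> apply_moves([
  {"travel":[-1.5,0,3],"roll":0,"jaw":0},
  {"travel":[-1.4,0,3],"roll":0,"jaw":0},
  {"travel":[-1.3,0,3],"roll":0,"jaw":0},
  {"travel":[-1.2,0,3],"roll":0,"jaw":0},
  {"travel":[0,0,0],"roll":0,"jaw":0},
])

```text
clock: 10.9
tool_pos: [0.5192, 0.1289, 0.1446]
orientation: [-180.0, -0.1, -90.6]
force: [1.6, -2.8, 3.1]
opening: 0.0006
gripper_force: 1.7
```

>>> apply_moves([
  {"travel":[-1,0,3],"roll":0,"jaw":0},
  {"travel":[-0.8,0,3],"roll":0,"jaw":0},
  {"travel":[-0.6,0,2],"roll":0,"jaw":0},
  {"travel":[-0.5,0,2],"roll":0,"jaw":0},
  {"travel":[0,0,0],"roll":0,"jaw":0},
])

```text
clock: 11.4
tool_pos: [0.5185, 0.1326, 0.1338]
orientation: [179.9, 0.0, -90.6]
force: [0.4, 0.4, -0.0]
opening: 0.0006
gripper_force: 0.0
```

>>> apply_moves([
  {"travel":[0,0,1.5],"roll":0,"jaw":0},
  {"travel":[0,0,1.5],"roll":0,"jaw":0},
  {"travel":[0,0,0],"roll":0,"jaw":0},
])

```text
clock: 11.7
tool_pos: [0.5188, 0.1326, 0.1312]
orientation: [180.0, 0.0, -90.6]
force: [0.2, -0.2, 0.3]
opening: 0.0004
gripper_force: 0.0
```

>>> apply_moves([
  {"travel":[0,0,1],"roll":0,"jaw":0},
  {"travel":[0,0,0],"roll":0,"jaw":0},
])

```text
clock: 11.9
tool_pos: [0.519, 0.1325, 0.1304]
orientation: [180.0, -0.0, -90.6]
force: [0.4, -0.0, -0.0]
opening: 0.0003
gripper_force: 0.0
```

>>> apply_moves([
  {"travel":[0,0,1],"roll":0,"jaw":0},
  {"travel":[0,0,0],"roll":0,"jaw":0},
])

```text
clock: 12.1
tool_pos: [0.519, 0.1324, 0.1294]
orientation: [180.0, -0.0, -90.6]
force: [-0.3, -0.5, 0.3]
opening: 0.0003
gripper_force: 0.0
```

>>> apply_moves([
  {"travel":[0,0,0.8],"roll":0,"jaw":0},
  {"travel":[0,0,0],"roll":0,"jaw":0},
])

```text
clock: 12.3
tool_pos: [0.519, 0.1324, 0.1288]
orientation: [-180.0, 0.0, -90.6]
force: [-1.4, -0.5, 1.5]
opening: 0.0007
gripper_force: 0.8
```

>>> apply_moves([
  {"travel":[0,0,0.8],"roll":0,"jaw":0},
  {"travel":[0,0,0],"roll":0,"jaw":0},
])

```text
clock: 12.5
tool_pos: [0.5191, 0.1324, 0.1284]
orientation: [-180.0, 0.0, -90.6]
force: [-1.3, -0.8, 5.2]
opening: 0.0004
gripper_force: 2.4
```

>>> apply_moves([
  {"travel":[0,0,0.8],"roll":0,"jaw":0},
  {"travel":[0,0,0],"roll":0,"jaw":0},
])

```text
clock: 12.7
tool_pos: [0.5192, 0.1325, 0.1279]
orientation: [-180.0, 0.0, -90.6]
force: [-2.4, 1.0, 8.0]
opening: 0.0005
gripper_force: 3.6
```

>>> apply_moves([
  {"travel":[0,0,0.8],"roll":0,"jaw":0},
  {"travel":[0,0,0],"roll":0,"jaw":0},
])

```text
clock: 12.9
tool_pos: [0.5192, 0.1325, 0.1274]
orientation: [-180.0, 0.0, -90.6]
force: [-5.0, -0.1, 12.5]
opening: 0.0008
gripper_force: 6.0
```

>>> apply_moves([
  {"travel":[0,0,0.5],"roll":0,"jaw":0},
  {"travel":[0,0,0],"roll":0,"jaw":0},
])

```text
clock: 13.1
tool_pos: [0.5192, 0.1325, 0.1272]
orientation: [-180.0, 0.0, -90.6]
force: [-5.3, -0.9, 13.3]
opening: 0.0001
gripper_force: 6.8
```

>>> apply_moves([
  {"travel":[0,0,-3],"roll":0,"jaw":0},
  {"travel":[0,0,-10],"roll":0,"jaw":0},
  {"travel":[0,0,-30],"roll":0,"jaw":0},
  {"travel":[0,0,-40],"roll":0,"jaw":0},
  {"travel":[30,0,-30],"roll":0,"jaw":0},
  {"travel":[45,0,0],"roll":0,"jaw":0},
  {"travel":[45,0,0],"roll":0,"jaw":0},
  {"travel":[45,0,0],"roll":0,"jaw":0},
  {"travel":[0,0,0],"roll":0,"jaw":0},
])

```text
clock: 14.0
tool_pos: [0.5166, -0.0365, 0.2394]
orientation: [180.0, -0.0, -90.8]
force: [-0.1, 0.3, 0.2]
opening: 0.0002
gripper_force: 0.0
```

```bash
python3 - <<'E'
from h import *
im=ctrl.snapshot("top")[:,:,::-1]; s=ctrl.snapshot("side")[:,:,::-1]
a=cv2.resize(im[215:315,160:440],None,fx=2.5,fy=2.5,interpolation=2); b=cv2.resize(s[240:360,220:500],None,fx=2.5,fy=2.5,interpolation=2)
cv2.imwrite("pics/c3.png",np.vstack([a,b]))
w=lambda y,z:[.5175+.0076*y/1000,-.0738+y/1000,z/1000]
print("side handle end locked/raised",proj("side",[w(229,107),w(210,168),w(285,86)]),proj("top",[w(229,107),w(210,168),w(285,86)]))
E
```

```text
side handle end locked/raised [[318.9606325  302.95054406]
 [320.81205161 273.58977614]
 [315.53479627 331.40691309]] [[204.0641255  258.08636052]
 [207.00351115 253.21871943]
 [177.02296492 259.71053494]]
```

View pics/c3.png

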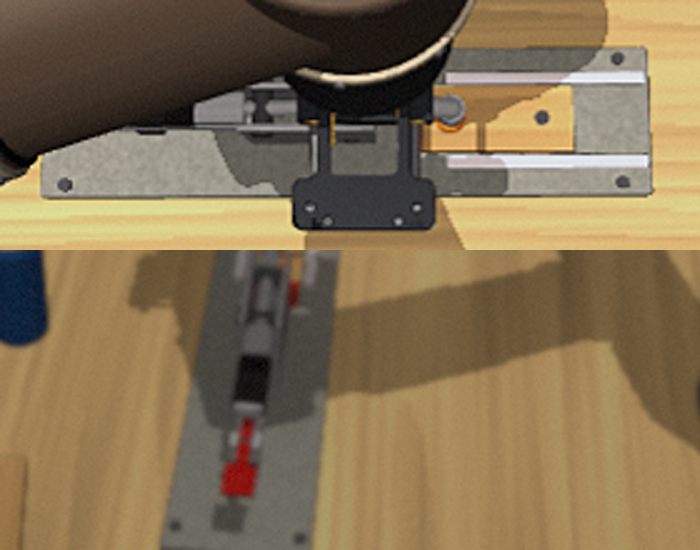

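The handle is level: its end at side ≈(320,302) matches the predicted locked position (319,303), so it is locked. Next the paddle.

>>> apply_moves([
  {"travel":[-30,-1,0],"roll":0,"jaw":0},
  {"travel":[-45,-1,0],"roll":0,"jaw":0},
  {"travel":[-45,-1,0],"roll":0,"jaw":0},
  {"travel":[-45,0,0],"roll":0,"jaw":0},
  {"travel":[-45,0,0],"roll":0,"jaw":0},
  {"travel":[-39,0,0],"roll":0,"jaw":0},
  {"travel":[0,0,0],"roll":0,"jaw":0},
  {"travel":[0,0,40],"roll":0,"jaw":0},
  {"travel":[0,0,40],"roll":0,"jaw":0},
  {"travel":[0,0,20],"roll":0,"jaw":0},
])

```text
clock: 15.1
tool_pos: [0.5209, 0.2166, 0.1358]
orientation: [179.8, -0.1, -90.5]
force: [0.1, -0.4, 0.3]
opening: 0.0007
gripper_force: 0.0
```

>>> apply_moves([
  {"travel":[0,0,12],"roll":0,"jaw":0},
  {"travel":[0,0,5],"roll":0,"jaw":0},
  {"travel":[0,0,0],"roll":0,"jaw":0},
  {"travel":[0,0,0],"roll":0,"jaw":0},
])

```text
clock: 15.5
tool_pos: [0.5235, 0.217, 0.1231]
orientation: [-179.9, 0.1, -90.6]
force: [-0.5, -0.0, -0.4]
opening: 0.0001
gripper_force: 0.0
```

>>> apply_moves([
  {"travel":[3,4,0],"roll":0,"jaw":0},
  {"travel":[0,0,8],"roll":0,"jaw":0},
  {"travel":[0,0,5],"roll":0,"jaw":0},
  {"travel":[0,0,3],"roll":0,"jaw":0},
  {"travel":[0,0,2],"roll":0,"jaw":0},
  {"travel":[0,0,2],"roll":0,"jaw":0},
  {"travel":[0,0,0],"roll":0,"jaw":0},
])

```text
clock: 16.2
tool_pos: [0.5191, 0.2139, 0.1023]
orientation: [-180.0, 0.0, -90.6]
force: [-2.8, 2.0, 4.4]
opening: 0.0005
gripper_force: 2.2
```

>>> apply_moves([
  {"travel":[0,0,2],"roll":0,"jaw":0},
  {"travel":[0,0,2],"roll":0,"jaw":0},
  {"travel":[0,0,1],"roll":0,"jaw":0},
  {"travel":[0,0,0],"roll":0,"jaw":0},
])

```text
clock: 16.6
tool_pos: [0.5191, 0.2139, 0.0971]
orientation: [-180.0, 0.0, -90.6]
force: [-1.6, 2.4, 2.5]
opening: 0.0006
gripper_force: 1.6
```

>>> apply_moves([
  {"travel":[0,0,1.5],"roll":0,"jaw":0},
  {"travel":[0,0,1.5],"roll":0,"jaw":0},
  {"travel":[0,0,0],"roll":0,"jaw":0},
])

```text
clock: 16.9
tool_pos: [0.519, 0.2135, 0.0936]
orientation: [-180.0, 0.0, -90.6]
force: [-0.2, 2.2, 1.2]
opening: 0.0007
gripper_force: 1.3
```

>>> apply_moves([
  {"travel":[0,0,1],"roll":0,"jaw":0},
  {"travel":[0,0,1],"roll":0,"jaw":0},
  {"travel":[0,0,0],"roll":0,"jaw":0},
])

```text
clock: 17.2
tool_pos: [0.519, 0.2135, 0.092]
orientation: [-180.0, -0.0, -90.6]
force: [-1.3, 2.3, 4.8]
opening: 0.0006
gripper_force: 2.5
```

```bash
python3 - <<'E'
from h import *
s=ctrl.snapshot("side")[:,:,::-1]
cv2.imwrite("pics/c4.png",cv2.resize(s[190:360,220:460],None,fx=3,fy=3,interpolation=2))
E
```

```text
(no output)
```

View pics/c4.png

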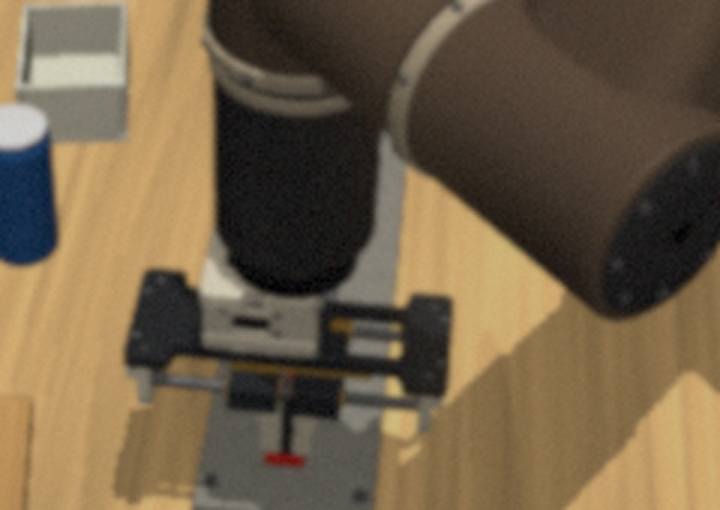

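The handle is hidden behind the arm and the paddle is pressed at crop (285,460). I'll press on gently to the lever's stop.

>>> apply_moves([
  {"travel":[0,0,1],"roll":0,"jaw":0},
  {"travel":[0,0,0],"roll":0,"jaw":0},
])

```text
clock: 17.45
tool_pos: [0.5191, 0.2135, 0.0916]
orientation: [-180.0, 0.0, -90.6]
force: [-3.1, 1.0, 9.5]
opening: 0.0007
gripper_force: 4.6
```

>>> apply_moves([
  {"travel":[0,0,0.6],"roll":0,"jaw":0},
  {"travel":[0,0,0],"roll":0,"jaw":0},
])

```text
clock: 17.65
tool_pos: [0.5192, 0.2135, 0.0913]
orientation: [-179.9, 0.0, -90.6]
force: [-4.3, 1.0, 12.3]
opening: 0.0005
gripper_force: 5.9
```

>>> apply_moves([
  {"travel":[0,0,-5],"roll":0,"jaw":0},
  {"travel":[-3,0,-20],"roll":0,"jaw":0},
  {"travel":[0,0,-45],"roll":0,"jaw":0},
  {"travel":[0,0,-45],"roll":0,"jaw":0},
  {"travel":[0,0,-45],"roll":0,"jaw":0},
  {"travel":[0,0,-10],"roll":0,"jaw":0},
  {"travel":[30,0,0],"roll":0,"jaw":0},
  {"travel":[45,0,0],"roll":0,"jaw":0},
  {"travel":[45,0,0],"roll":0,"jaw":0},
  {"travel":[45,0,0],"roll":0,"jaw":0},
])

```text
clock: 18.65
tool_pos: [0.5164, 0.0496, 0.2596]
orientation: [179.9, -0.0, -90.6]
force: [1.2, -0.6, 0.8]
opening: -0.0
gripper_force: 0.0
```

>>> apply_moves([
  {"travel":[45,0,0],"roll":0,"jaw":0},
  {"travel":[45,0,0],"roll":0,"jaw":0},
  {"travel":[45,0,0],"roll":0,"jaw":0},
  {"travel":[45,0,0],"roll":0,"jaw":0},
  {"travel":[45,0,0],"roll":0,"jaw":0},
  {"travel":[45,0,0],"roll":0,"jaw":0},
  {"travel":[45,0,0],"roll":0,"jaw":0},
  {"travel":[45,0,0],"roll":0,"jaw":0},
  {"travel":[30,0,0],"roll":0,"jaw":0},
  {"travel":[0,0,0],"roll":0,"jaw":0},
])

```text
clock: 19.65
tool_pos: [0.512, -0.3419, 0.2584]
orientation: [179.8, 0.0, -90.8]
force: [0.9, -0.2, -1.0]
opening: 0.001
gripper_force: 0.0
```

```bash
python3 - <<'E'
from h import *
im=ctrl.snapshot("top")[:,:,::-1]; s=ctrl.snapshot("side")[:,:,::-1]
a=cv2.resize(im[215:315,160:440],None,fx=2.5,fy=2.5,interpolation=2); b=cv2.resize(s[200:340,220:500],None,fx=2.5,fy=2.5,interpolation=2)
cv2.imwrite("pics/c5.png",np.vstack([a,b]))
E
```

```text
(no output)
```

View pics/c5.png

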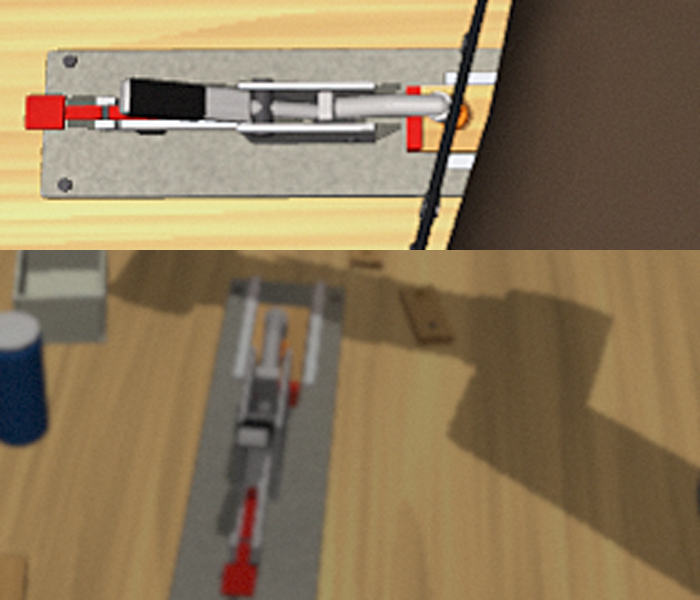

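The handle's end is at side ≈(322,273), which matches the fully raised position. The bracket is still on the red stop (top crop ≈(421,118)) and the bystanders in view have not moved.

```bash
python3 -c "
from plant import ctrl
print(ctrl.close_job())"
```

```text
the job is handed in; nothing more can be done
None
```

The job is handed in: the bracket was pressed against the stop at about 11 N, the handle was locked home and the lever released the pliers fully open, with readings at or below about 13 N; I couldn't see the insert itself, so flush is inferred from the full lock.

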